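Hold the sampling spatula in the blade steriliser

ROBOT

A 6-joint arm with a two-finger parallel gripper is mounted at the origin on a cart in front of the work surface, level with it; the furniture and walls round the work are solid. World frame = base frame: x ahead of the robot, y to its left, z up, the work surface at z = 0. Lengths are in m, angles in degrees, forces in N, time in s.
With the tool pointing down it reaches from about 0.4 to 0.825 m from the base axis. Payload 7 kg.
Tool frame: the origin (TCP) lies at the very end of the fingers, on their centre line; the grasp point (between the pads) lies 19 mm behind it (r.hold_point_z is the distance from the TCP to the grasp point, in m); x points along the fingers, y is the direction in which the jaws open and shut, and the axes are right-handed (so a half turn about x gives the same grasp; the last joint's range is limited). The gripper opens to 88 mm and grips with 3 to 60 N. Pads are 19 mm wide; open, the fingers measure 130 mm over their backs; the gripper's body (78 mm by 193 mm) begins 47 mm behind the grasp point.
Start: joints at [88.986, 20.546, 0.682, 0, -70.136, -16.507], TCP at [0.203, 0.644, 0.198] pointing down, gripper open.
Joint ranges: [-176.03, 176.03], [-82.01, 121.73], [-58.28, 71.71], [-173.87, 95.51], [-174.79, -0.11], [-173.66, 173.66]. Speed limits (degrees/s): [136.94, 136.94, 172.46, 180, 180, 180].

INTERFACE

Orientations are given as [roll, pitch, yaw] about the fixed x, y, z axes, in that order (R = Rz(yaw) Ry(pitch) Rx(roll)).
In Python, from plant import r gives the robot as it stands. The module is installed in compiled form; this text tells all that it offers.
- The arm moves only by the shell command python3 -m creep 'ROWS' [FORCE]. ROWS is JSON, a list of rows, each a list of 7 numbers: the turn, a rotation vector about the tool's x, y, z in rad, then the shift along the tool's x, y, z in cm, then the opening in per cent of the stroke, from 0 (shut) to 100 (fully open). In form: [[rx, ry, rz, x, y, z, fingers], ...]. A call has 1 to 8 rows; each row shifts and turns the commanded pose from where the row before left it, along the tool's axes as they then stand; what a row does not reach is not made up. A row lasts 1/10 s, in which the tool goes at most 50 mm and 8.59 degrees, less where a joint would pass 70% of its speed; a pose out of reach is approached as far as the arm can. A call is refused whole if a number of a shift passes 5 or a number of a turn 0.15, either way. A call with a gripper value outside its range is refused whole. The fingers move at their own pace and stop on an object; FORCE is the grip in N (left out, the last holds). Time passes only in rows, so rows that do not move let the fingers close. It gives the time, the measured TCP pose, the force and the opening at its end, in the units of the state.
- r.get_state(): the state, without advancing time (a new reading comes with each control period).
- r.capture(name): name is "scene" or "top" or "wrist"; returns (picture, depth): 400x640x3 uint8, blue, green, red; 400x640 float32, m along the optical axis (not along the pixel's ray), 0 where there is no reading.
- r.camera_info(name): a dict with "fovy" (degrees; the focal length in pixels is half the picture's height over the tangent of half this angle, whatever the lens; pixels are square), "cx", "cy" (the principal point, pixels), "camera_from_world" (4x4, takes a point from world to camera coordinates). Camera axes: x right, y down, z forward; pixel columns grow to the right and rows downward; lengths in m; the calibration is good to about 2 mm. The wrist camera is an equidistant fisheye: a pixel r from the principal point sees the ray r / f radians off the axis. A picture is of the moment at which its call begins: read the wrist's pose just before it. camera_info takes no time and is no camera call; for the wrist camera it gives the pose at the moment of the call.
- r.close_job(): hands the job in, once; it reports no verdict.
Trained networks look in the newest picture that a camera, given by its name, has taken for a name from the list of things; names that differ only in an ending like _2 or _b are one class to them, and where a whole thing is asked for, a point or a joint stands for the part that bears it (a point fixed in the world has none). Each returns a list of dicts, best first, with "score" (0 to 1); they miss things now and then, are a little off and sometimes report something else, mostly with a low value. They report only what shows in the picture. A call takes as long as a camera call.
- r.look_for(query, camera): "rect" ([left, top, right, bottom] in pixels, round what is visible of it).
- r.masks_of(query, camera): "pixels" (400x640 bool, what is visible of it) and "rect" ([left, top, right, bottom] in pixels, round what is visible of it).
The state is a dict: "time_s": time; "joints": joint angles; "qd": joint speeds; "joint_torque": joint torques, N m; "tcp_pos": TCP position; "eef_rot": TCP orientation; "contact_force": force on the tool from outside, world axes, zero at the start; "moment": the same for the moment, N m; "gripper_width": finger opening in m.
Only numpy, scipy, OpenCV 4.12 (cv2) and the standard library are available. Lean on these libraries where they do the work, as an engineer would, in place of code of your own. Each camera call takes 0.05 s, during which the arm holds its last target. There are 200 camera calls.

TASK

Sterilise the narrow round-nosed spatula before sampling: pick it up by its black handle, with its blade lever the steriliser's little sloping steel cover up well past level so that it stays open, then slide the blade straight in through the slot behind it until about 5 cm of the blade is inside. Finish while still holding the spatula there by its handle, steady and without pressing it hard against the slot. Do not touch the cover with the gripper or arm, and leave the wide scraper lying where it is.

Things in the scene. Friction and masses are not known exactly. Their poses are not given: they have to be found in the camera images.
- spatula: Narrow round-nosed spatula lying flat, 187 mm long, 100 g. Black handle 20 wide, 18 high, x = -57 to +31 mm; slim steel collar to +39; flat steel blade 28 wide, 4 thick, bare length 91, tip at x = +130. Origin: underside of the handle, where to grip it. x runs towards the tip (points away from the robot, within 15 degrees), z up. Blade mid-plane is 9 mm above the underside, clear of the worktop.
- blade_tip (a point): Foremost point of the spatula's blade, on its centre line and mid-plane: 130 mm ahead of the spatula's origin along x and 9 mm above its underside.
- scraper: Wide scraper with the same black handle, lying beside the spatula in either order; its steel blade widens to a square end 56 mm broad, too wide for the slot. 176 mm long, 120 g. Origin and axes as for the spatula. Not used: must not be shifted by more than 40 mm.
- steriliser: Grey fixed box, 92 deep, 134 wide, 148 mm high. Origin: under its middle; x points into it (away from the robot, turned up to 17 degrees), z up. Steel front face at x = -50. Level slot in mid-front, centre 75 mm up, 30 wide, 6 high (2 mm more than the blade both ways), through a 12 mm plate, mouth flared 3 mm all round over its first 4 mm; hollow behind to x = +32.
- slot (a point): Centre of the slot's mouth, in the front face of the steriliser (x = -50, y = 0, z = 75 mm of its frame).
- cover (a joint): Hinge of the steel visor sloping over the slot, rad. At 0 (starts 0 to 0.12) its free edge is 38 mm out to the robot from the hinge and 33 below; grows as that edge swings up; level at 0.72, stop 2.1. Stays where left (friction 0.008 N m). 52 wide, 3 thick, edge rolled (6 mm rod). A level blade raised under the edge, tip 9 mm short of the face, to 16 mm above the hinge opens it past 1.3.
- cover_hinge (a point): Middle of the cover's hinge axis, on the steriliser: x = -55, y = 0, z = 100 mm of its frame; the axis runs along the steriliser's y.
- cover_lip (a point): Middle of the underside of the cover's rolled free edge; moves with the cover. Closed, it is 38 mm towards the robot from the hinge axis and 36 mm below it (64 mm above the worktop).

How it is judged:
By the outcome, as a careful person would: the job done as asked, in the order asked, and still so for the second after the job is handed in, while the arm keeps its last pose, push and grip.
It also fails if it takes over 48 s, if anything falls off the work surface, if the arm or the gripper's body presses on something with over 40 N, if the wrist force passes 120 N, or if a joint passes its speed limit or range.

## Working session

There is one attempt and no reset: what is moved stays moved. The work goes in short steps, Python scripts to look and compute and a shell command to move; the robot and the scene stay as the last step left them, time stands still between calls to the robot, and variables do not carry over. Pictures are saved under pics/ and viewed, about 8 in all and at most 12, crops included, and the job is handed in when it is done.

```bash
mkdir -p pics
cat > h.py <<'E'
import numpy as np, cv2
from plant import r
from scipy.spatial.transform import Rotation as R
def cloud(name, depth, ci):
    h,w=depth.shape; f=h/2/np.tan(np.radians(ci["fovy"]/2))
    v,u=np.mgrid[:h,:w].astype(float)
    a=(u-ci["cx"])/f; b=(v-ci["cy"])/f
    if name=="wrist":
        t=np.hypot(a,b); s=np.where(t>1e-9,np.tan(t)/np.maximum(t,1e-9),1); a=a*s;b=b*s
    p=np.stack([a*depth,b*depth,depth,np.ones_like(depth)],-1)
    return (p@np.linalg.inv(np.array(ci["camera_from_world"])).T)[...,:3]
def pix(name,ci,P):
    p=(np.array(ci["camera_from_world"])@np.append(P,1))[:3]
    f=200/np.tan(np.radians(ci["fovy"]/2)); q=p[:2]/p[2]
    if name=="wrist":
        t=np.hypot(*q); q=q*np.arctan(t)/max(t,1e-9)
    return q*f+[ci["cx"],ci["cy"]]
def st():
    s=r.get_state()
    for k in ["time_s","joints","tcp_pos","eef_rot","contact_force","moment","gripper_width"]: print(k,np.round(s[k],4))
    return s
E
python3 - <<'E'
from h import *
st(); print(r.hold_point_z)
for n in ["scene","top"]:
    ci=r.camera_info(n); im,d=r.capture(n); cv2.imwrite(f"pics/{n}0.png",im); np.savez(f"{n}0.npz",d=d,im=im)
    C=cloud(n,d,ci); print(n,ci["fovy"],np.round(np.linalg.inv(ci["camera_from_world"]),3).tolist())
    for q in ["spatula","scraper","steriliser","cover"]:
        for m in r.masks_of(q,n)[:2]:
            M=m["pixels"]&(d>0); P=C[M]; print(n,q,round(m["score"],2),m["rect"],np.round(np.median(P,0),3),np.round(P.min(0),3),np.round(P.max(0),3))
E
```

```text
time_s 0.0
joints [ 8.89870e+01  2.05908e+01  6.32600e-01 -1.81000e-02 -7.01352e+01
 -1.65057e+01]
tcp_pos [0.2031 0.6432 0.1971]
eef_rot [  96.1876   89.9051 -101.3372]
contact_force [ 0.466  -0.5349  0.3277]
moment [-0.0222 -0.0548  0.0085]
gripper_width 0.0878
0.0188
scene 56.83602944185178 [[0.632, -0.551, 0.545, -0.006], [-0.775, -0.438, 0.456, -0.358], [-0.013, -0.71, -0.704, 0.766], [0.0, 0.0, 0.0, 1.0]]
scene spatula 0.65 [228.2, 158.2, 265.5, 195.8] [0.514 0.357 0.011] [ 0.434  0.334 -0.002] [0.618 0.404 0.021]
scene scraper 0.62 [260.1, 190.4, 310.7, 234.9] [0.503 0.153 0.011] [ 0.392  0.127 -0.004] [0.583 0.185 0.021]
scene steriliser 0.66 [372.2, 182.6, 439.0, 254.4] [ 0.571 -0.142  0.131] [ 0.512 -0.204  0.001] [ 0.808 -0.061  0.15 ]
scene cover 0.72 [383.6, 222.2, 408.9, 248.5] [ 0.539 -0.145  0.085] [ 0.513 -0.174 -0.002] [ 0.57  -0.106  0.104]
scene cover 0.5 [227.6, 157.6, 265.6, 195.0] [0.514 0.358 0.011] [ 0.434  0.334 -0.006] [0.618 0.399 0.021]
top 43.94034344017283 [[-0.022, -0.998, 0.063, 0.452], [-1.0, 0.022, -0.0, 0.094], [-0.001, -0.063, -0.998, 1.364], [0.0, 0.0, 0.0, 1.0]]
top spatula 0.72 [208.1, 170.4, 224.7, 239.6] [0.539 0.362 0.013] [ 0.435  0.334 -0.006] [0.616 0.393 0.026]
top spatula 0.62 [397.7, 181.3, 414.7, 208.6] [ 0.539 -0.145  0.086] [ 0.514 -0.172 -0.005] [ 0.563 -0.117  0.108]
top scraper 0.82 [282.3, 187.2, 302.3, 250.3] [0.518 0.156 0.013] [ 0.393  0.128 -0.004] [0.568 0.184 0.024]
top steriliser 0.82 [378.3, 139.8, 433.9, 204.0] [ 0.595 -0.134  0.147] [ 0.514 -0.225 -0.008] [ 0.691 -0.06   0.156]
top cover 0.92 [398.5, 185.4, 419.2, 204.8] [ 0.539 -0.143  0.087] [ 0.516 -0.17   0.069] [ 0.559 -0.119  0.108]
```

Run:
```python
from h import *
a=np.load("top0.npz"); b=np.load("scene0.npz")
t=cv2.resize(a["im"][120:260,190:450],None,fx=3,fy=3); s=cv2.resize(b["im"][130:270,200:460],None,fx=3,fy=3)[:180*3]
cv2.imwrite("pics/a.png",cv2.resize(np.vstack([t,s]),(557,600)))
for n,f in (("top",a),("scene",b)):
    d=f["d"]; C=cloud(n,d,r.camera_info(n))
    # boxes
    for nm,x0,x1,y0,y1 in (("spat",.40,.65,.28,.45),("scr",.36,.62,.10,.21)):
        M=(C[...,0]>x0)&(C[...,0]<x1)&(C[...,1]>y0)&(C[...,1]<y1)&(C[...,2]>.005)&(C[...,2]<.04)
        P=C[M]; c=P[:,:2].mean(0); u=np.linalg.svd(P[:,:2]-c)[2][0]; u*=np.sign(u[0])
        s=(P[:,:2]-c)@u; w=(P[:,:2]-c)@[-u[1],u[0]]
        print(n,nm,c.round(4),np.degrees(np.arctan2(u[1],u[0])).round(2),"ends",(c+s.min()*u).round(4),(c+s.max()*u).round(4),len(P),np.ptp(s).round(3),np.ptp(w).round(3))
        for k in np.arange(s.min(),s.max(),.02):
            q=(s>=k)&(s<k+.02); print(round(k,3),q.sum(),np.ptp(w[q]).round(3),np.median(w[q]).round(4),np.median(P[q,2]).round(4))
    M=(C[...,2]>.135)&(C[...,2]<.165)&(C[...,1]<0)&(C[...,1]>-.3)&(C[...,0]>.45)&(C[...,0]<.8)
    P=C[M].astype(np.float32); rc=cv2.minAreaRect(P[:,:2]); print(n,"top of box",rc,P[:,2].mean())
```

```text
top spat [0.5486 0.3721] 20.85 ends [0.3989 0.3151] [0.6611 0.4149] 871 0.28 0.229
-0.16 4 0.014 -0.0109 0.0053
-0.14 9 0.109 -0.0192 0.0058
-0.12 56 0.135 0.0091 0.0157
-0.1 71 0.165 0.0082 0.0165
-0.08 72 0.146 0.0032 0.0169
-0.06 70 0.142 0.0011 0.0164
-0.04 62 0.16 -0.0025 0.0138
-0.02 87 0.156 -0.0053 0.0102
-0.0 82 0.158 -0.0089 0.0101
0.02 85 0.139 -0.0107 0.0101
0.04 86 0.179 -0.0135 0.0103
0.06 35 0.165 -0.0142 0.0082
0.08 50 0.112 0.0167 0.0113
0.1 101 0.061 0.0207 0.0129
0.12 1 0.0 0.036 0.0103
top scr [0.4988 0.1552] -1.7 ends [0.3625 0.1592] [0.6205 0.1516] 867 0.258 0.107
-0.136 17 0.082 0.0059 0.0061
-0.116 35 0.079 -0.0021 0.0153
-0.096 59 0.057 -0.0022 0.0176
-0.076 69 0.063 0.0006 0.0173
-0.056 64 0.093 -0.0017 0.017
-0.036 66 0.074 -0.0014 0.0159
-0.016 74 0.104 0.0014 0.011
0.004 105 0.099 -0.0007 0.0105
0.024 146 0.08 0.0019 0.0108
0.044 164 0.093 -0.0004 0.0107
0.064 51 0.096 -0.0003 0.0093
0.084 8 0.082 -0.0121 0.0066
0.104 9 0.077 -0.016 0.0055Traceback (most recent call last):
  File "<stdin>", line 16, in <module>
cv2.error: OpenCV(4.12.0) /io/opencv/modules/imgproc/src/convhull.cpp:143: error: (-215:Assertion failed) total >= 0 && (depth == CV_32F || depth == CV_32S) in function 'convexHull'
```

View pics/a.png

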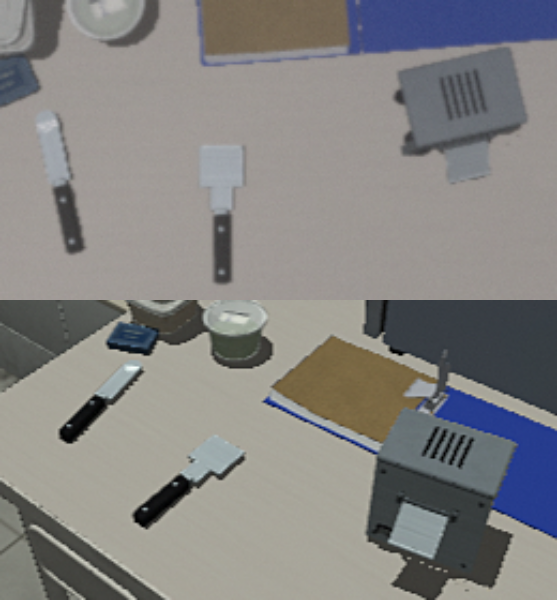

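Run:
```python
from h import *
for n in ("top","scene"):
    f=np.load(n+"0.npz"); ci=r.camera_info(n); C=cloud(n,f["d"],ci); r.capture(n)
    for q,(y0,y1) in (("spatula",(.3,.42)),("scraper",(.1,.2))):
        m=[m for m in r.masks_of(q,n) if y0<np.median(C[m["pixels"]][:,1])<y1][0]["pixels"]
        P=C[m]; P=P[(P[:,2]>.004)&(P[:,2]<.03)]; 
        c=P[:,:2].mean(0); u=np.linalg.svd(P[:,:2]-c)[2][0]; u*=np.sign(u[0]); s=(P[:,:2]-c)@u
        g=f["im"].mean(2)[m]; s2=(C[m][:,:2]-c)@u; dark=s2[g<90]
        print(n,q,c.round(4),np.degrees(np.arctan2(u[1],u[0])).round(2),"ends",(c+s.min()*u).round(4),(c+s.max()*u).round(4),np.ptp(s).round(3),"dark handle",(c+dark.min()*u).round(4),(c+dark.max()*u).round(4))
    M=(C[...,2]>.135)&(C[...,2]<.165)&(C[...,1]<-.03)&(C[...,1]>-.25)&(C[...,0]>.45)&(C[...,0]<.75)
    P=C[M]; print(len(P)); rc=cv2.minAreaRect(P[:,:2].astype(np.float32)); print(n,"top",rc,np.median(P[:,2]))
    # front face plane
    M=(C[...,2]>.01)&(C[...,2]<.135)&(C[...,1]<-.05)&(C[...,1]>-.25)&(C[...,0]>.5)&(C[...,0]<.62)
    P=C[M]
    if len(P)>30:
        best=None; rng=np.random.default_rng(0)
        for _ in range(500):
            a=P[rng.choice(len(P),2,False),:2]; t=a[1]-a[0]
            if np.hypot(*t)<.04: continue
            nn=np.array([-t[1],t[0]])/np.hypot(*t); k=abs((P[:,:2]-a[0])@nn)<.003
            if best is None or k.sum()>best.sum(): best=k
        Q=P[best][:,:2]; c=Q.mean(0); u=np.linalg.svd(Q-c)[2][0]; print("plane",best.sum(),len(P),c,np.degrees(np.arctan2(u[1],u[0])), P[best][:,1].min(),P[best][:,1].max())
```

```text
top spatula [0.5326 0.3621] 12.59 ends [0.4356 0.3404] [0.6174 0.381 ] 0.186 dark handle [0.4373 0.3408] [0.5206 0.3594]
top scraper [0.5013 0.1558] -0.56 ends [0.3928 0.1568] [0.5679 0.1551] 0.175 dark handle [0.3956 0.1568] [0.4796 0.156 ]
1993
top top ((0.607282280921936, -0.13093458116054535), (0.0923338308930397, 0.1336962878704071), 11.7764892578125) 0.14782816721663505
plane 117 519 [ 0.56025678 -0.13071653] 101.4916735451261 -0.20291711913878338 -0.07657836905480325
scene spatula [0.5192 0.3584] 13.05 ends [0.4356 0.339 ] [0.6186 0.3814] 0.188 dark handle [-0.1365  0.2064] [0.5297 0.3608]
scene scraper [0.4925 0.1545] 1.2 ends [0.3918 0.1524] [0.5692 0.1561] 0.177 dark handle [0.3918 0.1524] [0.5488 0.1557]
1720
scene top ((0.6062657833099365, -0.13088485598564148), (0.09448849409818649, 0.13398946821689606), 11.90019416809082) 0.14709955043031642
plane 1280 1867 [ 0.56436189 -0.14411952] -78.17414133441437 -0.2036699440772764 -0.07576739000421112
```

```bash
cat >> h.py <<'E'
def Rt(yaw,tilt,flip=1):
    c,s=np.cos(np.radians(yaw)),np.sin(np.radians(yaw)); u=np.array([c,s,0]); z=np.array([0,0,1.])
    t=np.radians(tilt); x=np.sin(t)*u-np.cos(t)*z; y=flip*np.array([-s,c,0]); return np.stack([x,y,np.cross(x,y)],1)
def go(p,Rm):
    "turn (tool axes) and shift in tool axes, both now and after the turn, cm"
    s=r.get_state(); R0=R.from_euler("xyz",s["eef_rot"],degrees=True).as_matrix(); d=(np.array(p)-s["tcp_pos"])*100
    rv=R.from_matrix(R0.T@Rm).as_rotvec()
    print("rv",rv.round(4),"deg",np.degrees(np.linalg.norm(rv)).round(1),"shift now-axes",(R0.T@d).round(2),"shift in target axes",(Rm.T@d).round(2),"|d|",np.linalg.norm(d).round(1))
E
python3 - <<'E'
from h import *
s=st(); print(R.from_euler("xyz",s["eef_rot"],degrees=True).as_matrix().round(3))
u=np.array([np.cos(np.radians(12.8)),np.sin(np.radians(12.8)),0]); o=np.array([.4906,.3523,0])
for f in (1,-1): go(o-.005*u+[0,0,.13],Rt(12.8,12,f))
E
```

```text
time_s 0.8
joints [ 8.89875e+01  2.05440e+01  6.81500e-01  2.00000e-03 -7.01356e+01
 -1.65063e+01]
tcp_pos [0.2032 0.6437 0.1981]
eef_rot [-118.8921   89.9973   43.5897]
contact_force [-0.8877  0.2765  0.4351]
moment [-0.0246 -0.0142  0.0215]
gripper_width 0.0876
[[ 0.    -0.301 -0.954]
 [ 0.    -0.954  0.301]
 [-1.    -0.    -0.   ]]
rv [ 2.6    -0.074  -0.2732] deg 149.9 shift now-axes [  6.81  19.39 -35.74] shift in target axes [ 11.04 -34.78  19.19] |d| 41.2
rv [-0.5272  0.2045 -0.0554] deg 32.6 shift now-axes [  6.81  19.39 -35.74] shift in target axes [ 11.04  34.78 -19.19] |d| 41.2
```

```bash
python3 -m creep '[[-0.1318,0.0511,-0.0138,0,0,0,100],[-0.1318,0.0511,-0.0138,0,0,0,100],[-0.1318,0.0511,-0.0138,0,0,0,100],[-0.1318,0.0511,-0.0138,0,0,0,100],[0,0,0,1.2,3.8,-2.1,100],[0,0,0,1.2,3.8,-2.1,100],[0,0,0,1.2,3.8,-2.1,100],[0,0,0,1.2,3.8,-2.1,100]]' 40
python3 -m creep '[[0,0,0,1.2,3.8,-2.1,100],[0,0,0,1.2,3.8,-2.1,100],[0,0,0,1.2,3.8,-2.1,100],[0,0,0,1.2,3.8,-2.1,100],[0,0,0,1.2,3.8,-2.1,100],[0,0,0,0,0,0,100],[0,0,0,0,0,0,100]]'
python3 - <<'E'
from h import *
n="wrist"; s=st(); ci=r.camera_info(n); im,d=r.capture(n); C=cloud(n,d,ci)
for m in r.masks_of("spatula",n)[:2]:
    M=m["pixels"]&(C[...,2]>.004)&(C[...,2]<.04)&(d>0); P=C[M]
    c=P[:,:2].mean(0); u=np.linalg.svd(P[:,:2]-c)[2][0]; u*=np.sign(u[0]); q=(P[:,:2]-c)@u
    print(m["score"],m["rect"],c,np.degrees(np.arctan2(u[1],u[0])),(c+q.min()*u),(c+q.max()*u),np.ptp(q))
    B=P[(q>q.min()+.1)]; H=P[q<q.min()+.08]
    print("blade z",np.median(B[:,2]),"handle z",np.median(H[:,2]), "handle c",H.mean(0))
cv2.imwrite("pics/w1.png",im)
u=np.array([np.cos(np.radians(12.8)),np.sin(np.radians(12.8)),0]); o=np.array([.4906,.3523,0])
go(o-.005*u+[0,0,.005],Rt(12.8,12,-1))
E
```

```text
time_s: 1.6
tcp_pos: [0.3274, 0.5147, 0.1685]
eef_rot: [-179.9, 78.0, 12.9]
contact_force: [0.9, 1.5, 0.4]
gripper_width: 0.0871
time_s: 2.3
tcp_pos: [0.4819, 0.355, 0.1318]
eef_rot: [180.0, 78.0, 12.6]
contact_force: [0.5, -0.1, 0.3]
gripper_width: 0.0875
time_s 2.3
joints [ 61.0639   9.8536 -29.7776  13.1558 -43.1084  32.5354]
tcp_pos [0.4819 0.355  0.1318]
eef_rot [179.9534  78.0058  12.6079]
contact_force [ 0.4792 -0.0989  0.3163]
moment [-0.1893  0.6134 -0.0358]
gripper_width 0.0875
0.61 [310.4, 77.0, 335.2, 253.8] [0.53391424 0.36318644] 11.693457609463863 [0.436123   0.34294649] [0.61973628 0.38094911] 0.1875047563347688
blade z 0.0120207701749806 handle z 0.018735861299018497 handle c [0.47671661 0.35130432 0.01856773]
rv [ 0.0001 -0.0004  0.0003] deg 0.0 shift now-axes [12.5   0.64  2.33] shift in target axes [12.5   0.63  2.32] |d| 12.7
```

View pics/w1.png

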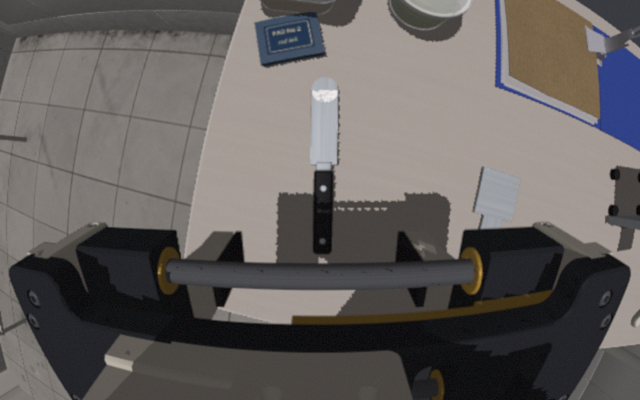

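```bash
python3 -m creep '[[0,0,0,0,0.5,0,100],[0,0,0,4,0,0.75,100],[0,0,0,4,0,0.75,100],[0,0,0,3,0,0.5,100],[0,0,0,1.5,0,0.3,100],[0,0,0,0,0,0,60],[0,0,0,0,0,0,20],[0,0,0,0,0,0,0]]' 40
python3 -m creep '[[0,0,0,0,0,0,0],[0,0,0,0,0,0,0],[0,0,0,0,0,0,0],[0,0,0,0,0,0,0]]' 40
python3 - <<'E'
from h import *
st()
E
```

```text
time_s: 3.2
tcp_pos: [0.486, 0.3533, 0.0062]
eef_rot: [-179.6, 77.9, 13.2]
contact_force: [-0.1, -0.4, -0.5]
gripper_width: 0.0688
time_s: 3.6
tcp_pos: [0.4857, 0.3521, 0.0051]
eef_rot: [-179.9, 78.0, 12.9]
contact_force: [-0.1, 0.1, 0.4]
gripper_width: 0.0374
time_s 3.6
joints [ 59.3789  19.0808 -40.8755  22.4382 -23.3052  23.2764]
tcp_pos [0.4857 0.3521 0.0051]
eef_rot [-179.9187   77.9858   12.8723]
contact_force [-0.0774  0.0753  0.3842]
moment [-0.1935  0.6907 -0.0088]
gripper_width 0.0374
```

```bash
python3 -m creep '[[0,0,0,0,0,0,0],[0,0,0,0,0,0,0],[0,0,0,0,0,0,0],[0,0,0,0,0,0,0],[0,0,0,-1,0,-0.2,0],[0,0,0,-3,0,-0.64,0],[0,0,0,-4,0,-0.85,0],[0,0,0,-4,0,-0.85,0]]' 40
python3 - <<'E'
from h import *
s=st(); n="wrist"; ci=r.camera_info(n); im,d=r.capture(n); C=cloud(n,d,ci); cv2.imwrite("pics/w2.png",im)
Rc=R.from_euler("xyz",s["eef_rot"],degrees=True).as_matrix()
for m in r.masks_of("spatula",n)[:1]:
    M=m["pixels"]&(d>0)&(d<.5); P=(C[M]-s["tcp_pos"])@Rc
    print("tool frame",m["rect"],P.min(0),P.max(0),len(P))
ux=np.array([np.cos(np.radians(11.8)),np.sin(np.radians(11.8)),0]); slot=np.array([.5618,-.1404,0])
go(slot-.195*ux+[0,0,.14],Rt(11.8,12,-1))
E
```

```text
time_s: 4.4
tcp_pos: [0.485, 0.3516, 0.1283]
eef_rot: [179.8, 78.1, 12.6]
contact_force: [1.2, 0.9, 0.3]
gripper_width: 0.0004
time_s 4.4
joints [ 60.5132  10.1227 -29.908   13.063  -42.6738  33.2436]
tcp_pos [0.485  0.3516 0.1283]
eef_rot [179.7633  78.0901  12.5802]
contact_force [1.1681 0.8897 0.2826]
moment [-0.0136  0.5556  0.0472]
gripper_width 0.0004
tool frame [304.6, 75.6, 334.0, 245.3] [ 0.09876607 -0.01349512 -0.11057273] [0.14334155 0.01452535 0.05847613] 3545
rv [ 0.0169 -0.0073  0.0103] deg 1.2 shift now-axes [-5.94 49.61 22.57] shift in target axes [-5.26 50.05 21.77] |d| 54.8
```

View pics/w2.png

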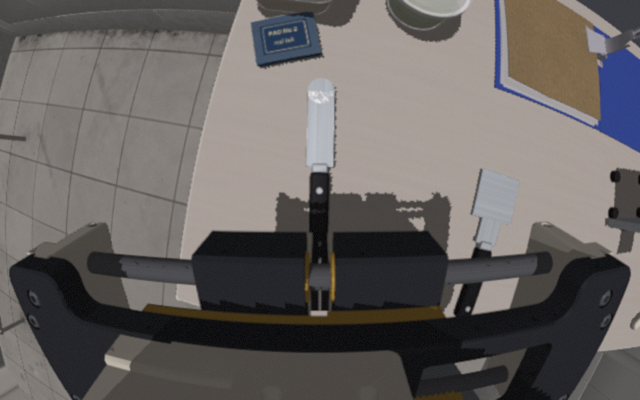

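```bash
python3 -m creep '[[0,-0.1,0,0,0,0,100],[0,0,0,0,0,0,100],[0,0,0,0,0,0,100],[0,0,0,0,0,0,100],[0,0,0,0,0,0,100]]' 40
python3 - <<'E'
from h import *
s=st()
for n in ("wrist","top"):
  ci=r.camera_info(n); im,d=r.capture(n); C=cloud(n,d,ci)
  for m in r.masks_of("spatula",n)[:1]:
    M=m["pixels"]&(C[...,2]>.004)&(C[...,2]<.04)&(d>0); P=C[M]
    c=P[:,:2].mean(0); u=np.linalg.svd(P[:,:2]-c)[2][0]; u*=np.sign(u[0]); q=(P[:,:2]-c)@u
    print(n,m["score"],c,np.degrees(np.arctan2(u[1],u[0])),(c+q.min()*u),(c+q.max()*u),np.ptp(q))
    H=P[q<q.min()+.08]; print("handle z",np.median(H[:,2]), "handle c",H.mean(0),"tbl",np.median(C[(C[...,0]>.3)&(C[...,0]<.6)&(C[...,1]>.2)&(C[...,1]<.3)][:,2]))
yaw=12.5
u=np.array([np.cos(np.radians(yaw)),np.sin(np.radians(yaw)),0]); o=np.array([.490,.3527,0])
go(o-.008*u+[0,0,.0025],Rt(yaw,6,-1))
E
```

```text
time_s: 5.0
tcp_pos: [0.4851, 0.3514, 0.1269]
eef_rot: [179.5, 83.7, 12.3]
contact_force: [-0.3, 0.1, -0.1]
gripper_width: 0.0348
time_s 5.0
joints [ 57.71    13.1204 -22.4151   5.802  -50.2074  41.5476]
tcp_pos [0.4851 0.3514 0.1269]
eef_rot [179.4736  83.7403  12.2808]
contact_force [-0.29    0.1331 -0.1203]
moment [-0.1874  0.3889 -0.0066]
gripper_width 0.0348
wrist 0.61 [0.53599383 0.36370053] 11.68957454673993 [0.43605233 0.3430226 ] [0.61940033 0.38095736] 0.18723123411817916
handle z 0.018667150350167694 handle c [0.47780087 0.3515807  0.01853302] tbl 0.23852955305902135
top 0.66 [0.5746797  0.37147242] 12.036358309040216 [0.53336099 0.36266245] [0.61638657 0.38036515] 0.08489189075683687
handle z 0.01096884078920679 handle c [0.57281819 0.37109492 0.01085396] tbl 0.000854148070132954
rv [ 0.0055 -0.0047  0.0003] deg 0.4 shift now-axes [1.237e+01 1.000e-02 1.690e+00] shift in target axes [12.38  0.02  1.63] |d| 12.5
```

```bash
python3 -m creep '[[0,0,0,0,0,0,100],[0,0,0,0,0,0,100],[0,0,0,4,0,0.5,100],[0,0,0,4,0,0.5,100],[0,0,0,2.5,0,0.4,100],[0,0,0,1.3,0,0.15,100],[0,0,0,0.55,0,0.05,0],[0,0,0,0,0,0,0]]' 45
python3 -m creep '[[0,0,0,0,0,0,0],[0,0,0,0,0,0,0],[0,0,0,0,0,0,0],[0,0,0,0,0,0,0],[0,0,0,0,0,0,0],[0,0,0,0,0,0,0],[0,0,0,0,0,0,0],[0,0,0,0,0,0,0]]' 45
python3 -m creep '[[0,0,0,0,0,0,0],[0,0,0,0,0,0,0]]' 45
```

```text
time_s: 6.0
tcp_pos: [0.4831, 0.3512, 0.0023]
eef_rot: [179.4, 83.8, 12.3]
contact_force: [0.6, 0.3, -0.0]
gripper_width: 0.077
time_s: 6.8
tcp_pos: [0.4832, 0.3513, 0.0028]
eef_rot: [179.9, 83.7, 12.7]
contact_force: [-0.7, -0.0, -0.7]
gripper_width: 0.0132
time_s: 7.0
tcp_pos: [0.4832, 0.3513, 0.0028]
eef_rot: [179.8, 83.7, 12.6]
contact_force: [-0.6, -0.4, 0.3]
gripper_width: 0.0011
```

Run:
```python
from h import *
s=st()
a,_=r.capture("wrist"); b,d=r.capture("scene"); ci=r.camera_info("scene"); t,_=r.capture("top"); ct=r.camera_info("top")
p=pix("scene",ci,s["tcp_pos"]); q=pix("top",ct,s["tcp_pos"]); print(p,q,pix("wrist",r.camera_info("wrist"),s["tcp_pos"]))
def crop(im,p,n=40): x,y=map(int,p); return cv2.resize(im[max(0,y-n):y+n,max(0,x-n):x+n],(390,300),interpolation=cv2.INTER_CUBIC)
cv2.imwrite("pics/c3.png",np.hstack([crop(b,p),crop(t,q)]))
cv2.imwrite("pics/c3.png",np.vstack([np.hstack([crop(b,p),crop(t,q)]),cv2.resize(a[100:400,125:515],(780,300))]))
```

```text
time_s 7.0
joints [ 57.7639  21.4875 -31.0708   8.088  -33.2808  38.4304]
tcp_pos [0.4832 0.3513 0.0028]
eef_rot [179.8491  83.7445  12.6474]
contact_force [-0.5618 -0.4424  0.3387]
moment [-0.1217  0.3265  0.031 ]
gripper_width 0.0011
[239.30753391 185.35146208] [221.43879713 220.33847825] [320.34669343 228.80377228]
```

View pics/c3.png

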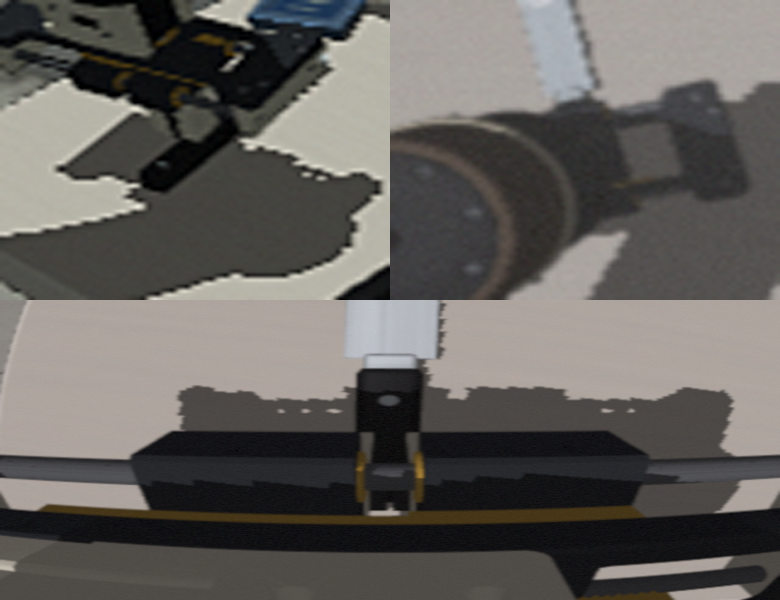

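```bash
python3 -m creep '[[0,0,0,0,0,0,0],[0,0,0,0,0,0,0],[0,0,0,-0.5,0,-0.05,0],[0,0,0,-1,0,-0.1,0],[0,0,0,-2,0,-0.2,0],[0,0,0,-2,0,-0.2,0],[0,0,0,0,0,0,0]]' 45
python3 - <<'E'
from h import *
s=st(); n="wrist"
ci=r.camera_info(n); im,d=r.capture(n); C=cloud(n,d,ci)
m=r.masks_of("spatula",n)[0]; P=C[m["pixels"]&(d>0)]; print(m["score"],m["rect"],np.percentile(P,[5,50,95],0).round(3))
cv2.imwrite("pics/c4.png",im[130:400,125:515])
E
```

```text
time_s: 7.85
tcp_pos: [0.4841, 0.3532, 0.062]
eef_rot: [-178.2, 83.5, 14.6]
contact_force: [0.2, -0.1, -0.1]
gripper_width: 0.0002
time_s 7.85
joints [ 57.8721  16.9988 -27.4126   6.8127 -41.0329  39.9931]
tcp_pos [0.4841 0.3532 0.062 ]
eef_rot [-178.2459   83.4786   14.5832]
contact_force [ 0.1753 -0.1258 -0.11  ]
moment [-0.038   0.3111  0.0252]
gripper_width 0.0002
0.86 [304.0, 40.8, 340.7, 230.4] [[0.48  0.349 0.011]
 [0.551 0.366 0.012]
 [0.61  0.385 0.019]]
```

View pics/c4.png

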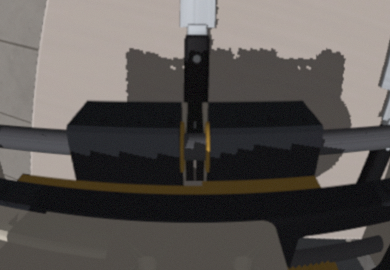

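Run:
```python
from h import *
s=st(); Rc=R.from_euler("xyz",s["eef_rot"],degrees=True).as_matrix()
n="wrist"; ci=r.camera_info(n); im,d=r.capture(n); C=cloud(n,d,ci); T=(C-s["tcp_pos"])@Rc
for v in range(215,325,8): print(v,[(u,(T[v,u]*1000).round().astype(int).tolist()) for u in (306,311,316,320,324,329,334)])
cv2.imwrite("pics/c5.png",cv2.resize(im[200:330,260:380],None,fx=4.5,fy=4.5,interpolation=cv2.INTER_CUBIC))
n="scene"; ci=r.camera_info(n); im,d=r.capture(n); C=cloud(n,d,ci); T=(C-s["tcp_pos"])@Rc
M=(d>0)&(abs(T[...,1])<.06)&(abs(T[...,2])<.03)&(T[...,0]>-.06)&(T[...,0]<.03); Q=T[M]; print(len(Q),(Q[np.argsort(-Q[:,0])][:25]*1000).round().astype(int).tolist())
```

```text
time_s 7.95
joints [ 57.8696  17.1504 -27.5918   6.7732 -40.9116  39.968 ]
tcp_pos [0.4829 0.3518 0.0593]
eef_rot [-179.2744   83.6568   13.5161]
contact_force [-0.4091 -1.2702 -1.2986]
moment [-0.2041  0.3468 -0.0256]
gripper_width 0.0004
215 [(306, [58, -12, 11]), (311, [40, -7, 4]), (316, [40, -3, 4]), (320, [39, 0, 4]), (324, [40, 3, 4]), (329, [40, 7, 4]), (334, [58, 12, 11])]
223 [(306, [57, -12, 17]), (311, [41, -7, 11]), (316, [39, -3, 11]), (320, [38, 0, 10]), (324, [39, 3, 11]), (329, [40, 7, 11]), (334, [57, 12, 17])]
231 [(306, [56, -12, 24]), (311, [39, -7, 17]), (316, [39, -3, 17]), (320, [39, 0, 17]), (324, [40, 3, 18]), (329, [40, 7, 18]), (334, [57, 12, 25])]
239 [(306, [-106, -4, -39]), (311, [-43, -5, -12]), (316, [-41, -2, -10]), (320, [38, 0, 24]), (324, [-40, 2, -10]), (329, [-44, 4, -12]), (334, [-105, 4, -39])]
247 [(306, [-107, -4, -37]), (311, [-50, -5, -10]), (316, [-50, -2, -10]), (320, [37, 0, 30]), (324, [-49, 2, -10]), (329, [-47, 4, -9]), (334, [-112, 3, -39])]
255 [(306, [-108, -4, -35]), (311, [-58, -4, -10]), (316, [-58, -2, -10]), (320, [-58, 0, -1
[... 1062 characters left out ...]
[(306, [-112, -5, -18]), (311, [46, -8, 101]), (316, [47, -4, 102]), (320, [48, 0, 102]), (324, [47, 4, 102]), (329, [-118, 2, -23]), (334, [-119, 3, -23])]
319 [(306, [-123, -4, -24]), (311, [-122, -3, -23]), (316, [-122, -1, -23]), (320, [-123, 0, -23]), (324, [-122, 1, -23]), (329, [-123, 2, -23]), (334, [-121, 3, -22])]
98 [[-30, -6, 11], [-30, -16, 11], [-31, 14, -1], [-31, 5, 11], [-32, -9, 10], [-32, 15, -5], [-32, 3, 13], [-32, 15, 5], [-33, -1, 12], [-33, -11, 12], [-34, 10, 12], [-34, 16, 10], [-34, 15, -2], [-34, -15, 11], [-34, 14, 3], [-34, -5, 11], [-35, 14, 8], [-35, 15, -6], [-35, 4, 12], [-36, 15, 13], [-36, 0, 11], [-36, -11, 11], [-37, 15, -8], [-37, -5, 9], [-38, 11, 12]]
```

View pics/c5.png

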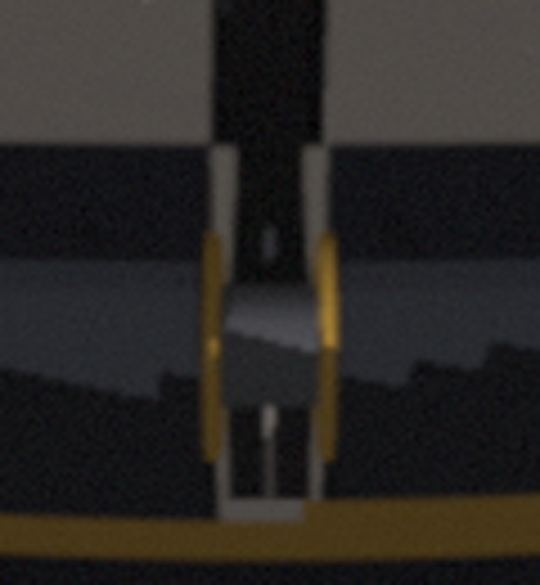

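```bash
python3 -m creep '[[0,0,0,-3,0,0,100],[0,0,0,0,0,0,100],[0,0,0,0,0,0,100],[0,0,0,0,0,0,100],[0,0,0,0,0,0,100],[0,0,0,0,0,0,100],[0,0,0,0,0,0,100],[0,0,0,0,0,0,100]]' 45
python3 -m creep '[[0,0,0,0,0,0,100],[0,0,0,0,0,0,100],[0,0,0,0,0,0,100],[0,0,0,0,0,0,100]]' 45
python3 - <<'E'
from h import *
s=st(); Rc=R.from_euler("xyz",s["eef_rot"],degrees=True).as_matrix()
for n in ("scene","wrist"):
    ci=r.camera_info(n); im,d=r.capture(n); C=cloud(n,d,ci); T=(C-s["tcp_pos"])@Rc
    for sg in (1,-1):
        M=(d>0)&(sg*T[...,1]>.03)&(sg*T[...,1]<.075)&(abs(T[...,2])<.03)&(T[...,0]>-.09)&(T[...,0]<.03); Q=T[M]; print(n,sg,len(Q),(Q[np.argsort(-Q[:,0])][:12]*1000).round().astype(int).tolist())
    if n=="scene":
        p=pix(n,ci,s["tcp_pos"]); x,y=map(int,p); print(p); cv2.circle(im,(x,y),1,(0,0,255),-1); cv2.imwrite("pics/c6.png",cv2.resize(im[y-60:y+40,x-60:x+60],None,fx=5,fy=5))
E
```

```text
time_s: 8.85
tcp_pos: [0.4794, 0.3504, 0.0877]
eef_rot: [179.7, 83.8, 12.5]
contact_force: [0.2, -0.9, -0.6]
gripper_width: 0.0589
time_s: 9.25
tcp_pos: [0.4795, 0.3506, 0.088]
eef_rot: [179.9, 83.7, 12.7]
contact_force: [0.1, 0.2, -0.3]
gripper_width: 0.0863
time_s 9.25
joints [ 58.1429  14.9925 -25.9501   6.327  -44.8261  40.3291]
tcp_pos [0.4795 0.3506 0.088 ]
eef_rot [179.9401  83.7367  12.7371]
contact_force [ 0.0626  0.1646 -0.3021]
moment [-0.1154  0.3178  0.0152]
gripper_width 0.0863
scene 1 72 [[-27, 42, 10], [-28, 45, 9], [-31, 56, -10], [-32, 57, 1], [-32, 43, 10], [-33, 54, 11], [-33, 58, -3], [-34, 57, -10], [-34, 47, 11], [-35, 57, -5], [-35, 53, 14], [-35, 59, 7]]
scene -1 139 [[-26, -47, 2], [-27, -46, 7], [-27, -48, 9], [-28, -47, -5], [-28, -44, -1], [-29, -46, 1], [-30, -57, 11], [-32, -45, 7], [-32, -47, -1], [-32, -43, -6], [-33, -48, 11], [-34, -44, -8]]
[233.89616438 164.45529399]
wrist 1 1882 [[-29, 44, -9], [-29, 43, 9], [-29, 43, -1], [-29, 43, -9], [-30, 43, 2], [-30, 43, 0], [-30, 43, -8], [-30, 45, -10], [-30, 43, 0], [-30, 43, -8], [-30, 43, 2], [-30, 43, 1]]
wrist -1 1974 [[-29, -45, 1], [-29, -45, 2], [-29, -44, -1], [-29, -45, 4], [-29, -44, 9], [-30, -44, 0], [-30, -44, -8], [-30, -44, 6], [-30, -44, 5], [-30, -47, -10], [-30, -44, -8], [-30, -46, -10]]
```

View pics/c6.png

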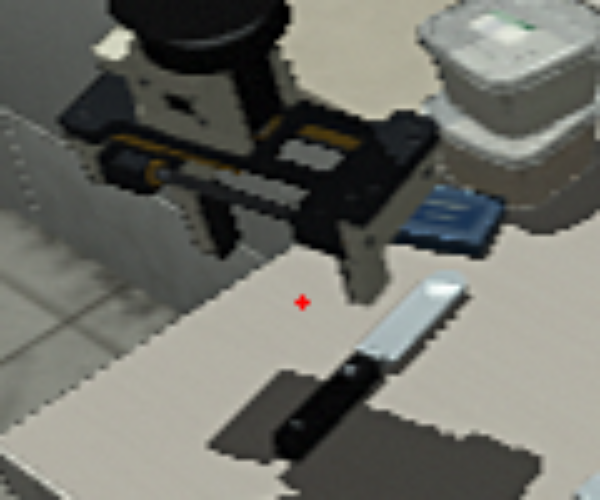

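```bash
python3 -m creep '[[0,0,0,4,0,0.16,100],[0,0,0,4,0,0.16,100],[0,0,0,2,0,0.1,100],[0,0,0,0.8,0,0.05,100],[0,0,0,0.5,0,0,100],[0,0,0,0,0,0,0]]' 45
python3 -m creep '[[0,0,0,0,0,0,0],[0,0,0,0,0,0,0],[0,0,0,0,0,0,0],[0,0,0,0,0,0,0],[0,0,0,0,0,0,0],[0,0,0,0,0,0,0],[0,0,0,0,0,0,0],[0,0,0,0,0,0,0]]' 45
python3 -m creep '[[0,0,0,0,0,0,0],[0,0,0,0,0,0,0],[0,0,0,0,0,0,0]]' 45
```

```text
time_s: 9.95
tcp_pos: [0.4872, 0.3526, -0.0246]
eef_rot: [180.0, 83.7, 12.8]
contact_force: [-0.0, 1.0, 0.3]
gripper_width: 0.0839
time_s: 10.75
tcp_pos: [0.4869, 0.3522, -0.025]
eef_rot: [179.9, 83.7, 12.7]
contact_force: [-0.3, 1.4, -0.1]
gripper_width: 0.0211
time_s: 11.05
tcp_pos: [0.4869, 0.3522, -0.025]
eef_rot: [179.9, 83.7, 12.7]
contact_force: [0.2, -0.9, -1.3]
gripper_width: 0.0196
```

```bash
python3 -m creep '[[0,0,0,-1,0,-0.11,0],[0,0,0,-2.5,0,-0.28,0],[0,0,0,-3.5,0,-0.39,0],[0,0,0,-3.5,0,-0.39,0],[0,0,0,-3,0,-0.33,0],[0,0,0,-1,0,-0.1,0],[0,0,0,0,0,0,0],[0,0,0,0,0,0,0]]' 45
cat >> h.py <<'E'
def spat():
    n="wrist"; s=r.get_state(); ci=r.camera_info(n); Rc=R.from_euler("xyz",s["eef_rot"],degrees=True).as_matrix()
    im,d=r.capture(n); C=cloud(n,d,ci); m=r.masks_of("spatula",n)[0]; P=C[m["pixels"]&(d>0)&(d<.5)]; T=(P-s["tcp_pos"])@Rc
    T=T[T[:,0]<.03]; c=np.median(T,0); B=T[T[:,2]<T[:,2].min()+.08]  # blade: most forward (-z)
    b=B.mean(0); u=np.linalg.svd(B-b)[2][0]; u*=-np.sign(u[2])
    f=np.polyfit(B[:,2],B[:,1],1); g=np.polyfit(B[:,2],B[:,0],1)
    tz=np.percentile(T[:,2],.3); tip=np.array([np.polyval(g,tz),np.polyval(f,tz),tz])
    print("score",m["score"],"blade dir tool",u.round(4),"tip tool (top surf)",tip.round(4)); W=Rc@u; print("blade dir world: yaw",np.degrees(np.arctan2(W[1],W[0])).round(2),"pitch up",np.degrees(np.arcsin(W[2])).round(2),"tip world",(s["tcp_pos"]+Rc@tip).round(4))
    return im
E
python3 - <<'E'
from h import *
st(); im=spat()
u=np.array([np.cos(np.radians(11.8)),np.sin(np.radians(11.8)),0]); slot=np.array([.5618,-.1404,0])
go(slot-.20*u+[0,0,.12],Rt(11.8,6.3,-1))
E
```

```text
time_s: 11.85
tcp_pos: [0.4864, 0.3517, 0.1202]
eef_rot: [179.8, 83.8, 12.5]
contact_force: [0.7, -1.0, -2.0]
gripper_width: 0.0195
time_s 11.85
joints [ 57.5626  13.6299 -22.6968   5.771  -49.4285  41.6218]
tcp_pos [0.4864 0.3517 0.1202]
eef_rot [179.7548  83.8023  12.5319]
contact_force [ 0.7238 -1.0311 -1.9574]
moment [-0.1857  0.3885  0.0098]
gripper_width 0.0195
score 0.87 blade dir tool [ 0.1093  0.0059 -0.994 ] tip tool (top surf) [-2.210e-02  1.000e-04 -1.364e-01]
blade dir world: yaw 12.44 pitch up -0.08 tip world [0.6163 0.381  0.1569]
rv [ 0.0172  0.0029 -0.    ] deg 1.0 shift now-axes [-2.48 49.28 23.38] shift in target axes [-2.55 49.68 22.52] |d| 54.6
```

```bash
python3 -m creep '[[0.011,0,0,-0.2,2,0.9,0],[0,0,0,-0.2,4.1,1.9,0],[0,0,0,-0.2,4.1,1.9,0],[0,0,0,-0.2,4.1,1.9,0],[0,0,0,-0.2,4.1,1.9,0],[0,0,0,-0.2,4.1,1.9,0],[0,0,0,-0.2,4.1,1.9,0],[0,0,0,-0.2,4.1,1.9,0]]' 45
python3 -m creep '[[0,0,0,-0.2,4.1,1.9,0],[0,0,0,-0.2,4.1,1.9,0],[0,0,0,-0.2,4.1,1.9,0],[0,0,0,-0.2,4.1,1.9,0],[0,0,0,0,2,0.9,0],[0,0,0,0,0,0,0],[0,0,0,0,0,0,0]]' 45
python3 - <<'E'
from h import *
st(); im=spat(); cv2.imwrite("pics/w7.png",im)
u=np.array([np.cos(np.radians(11.8)),np.sin(np.radians(11.8)),0]); slot=np.array([.5618,-.1404,0])
go(slot-.20*u+[0,0,.12],Rt(11.8,6.3,-1))
E
```

```text
time_s: 12.75
tcp_pos: [0.4107, 0.0201, 0.1201]
eef_rot: [-179.8, 83.8, 12.4]
contact_force: [1.2, 0.5, -0.3]
gripper_width: 0.0198
time_s: 13.45
tcp_pos: [0.3667, -0.1764, 0.1186]
eef_rot: [-179.1, 83.9, 12.9]
contact_force: [0.2, -0.4, -0.8]
gripper_width: 0.0194
time_s 13.45
joints [  1.0044  -4.9581 -40.69    -1.6893 -48.2765 102.0831]
tcp_pos [ 0.3667 -0.1764  0.1186]
eef_rot [-179.1424   83.8656   12.8867]
contact_force [ 0.2299 -0.3734 -0.8022]
moment [-0.0997  0.3367  0.0338]
gripper_width 0.0194
score 0.97 blade dir tool [ 0.1093  0.0083 -0.994 ] tip tool (top surf) [-2.220e-02  1.000e-04 -1.363e-01]
blade dir world: yaw 11.56 pitch up -0.14 tip world [ 0.4969 -0.1488  0.1552]
rv [0.0065 0.0019 0.0021] deg 0.4 shift now-axes [-0.12  0.54  0.24] shift in target axes [-0.12  0.55  0.23] |d| 0.6
```

View pics/w7.png

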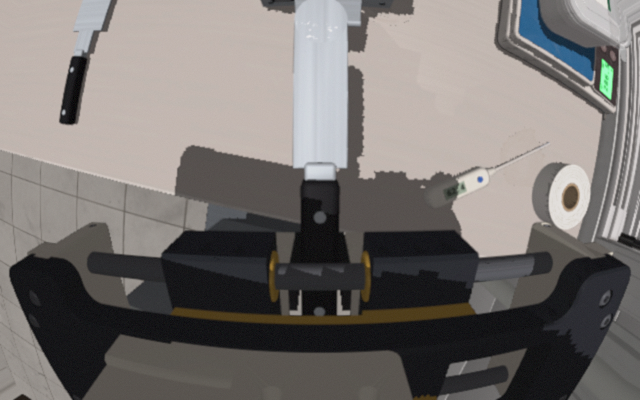

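```bash
python3 -m creep '[[0,0,0,2.5,0.5,0.28,0],[0,0,0,3.5,0,0.39,0],[0,0,0,2.8,0,0.3,0],[0,0,0,1,0,0.11,0],[0,0,0,0,0,0,0],[0,0,0,0,0,0,0]]' 45
python3 - <<'E'
from h import *
st(); im=spat(); cv2.imwrite("pics/w8.png",im[:200,160:480]); n="wrist"; ci=r.camera_info(n)
u=np.array([np.cos(np.radians(11.8)),np.sin(np.radians(11.8)),0]); slot=np.array([.5618,-.1404,.075]); l=np.array([-u[1],u[0],0])
print("slot px",pix(n,ci,slot),"hinge",pix(n,ci,slot-.005*u+[0,0,.025]),"lip ends",[pix(n,ci,slot-.043*u-[0,0,.008]+k*l) for k in (-.026,.026)])
im,d=r.capture("wrist"); C=cloud(n,d,ci)
for m in r.masks_of("cover",n)[:2]:
    P=C[m["pixels"]&(d>0)]; Q=np.stack([(P-slot)@u,(P-slot)@l,P[:,2]],1); print(m["score"],m["rect"],np.percentile(Q,[2,50,98],0).round(4))
im,d=r.capture("scene"); ci=r.camera_info("scene"); C=cloud("scene",d,ci); x,y=map(int,pix("scene",ci,slot))
cv2.imwrite("pics/w8.png",np.hstack([cv2.resize(cv2.imread("pics/w8.png")[:,20:300],(400,400)),cv2.resize(im[y-50:y+50,x-60:x+40],(400,400))]))
E
```

```text
time_s: 14.15
tcp_pos: [0.3691, -0.18, 0.0212]
eef_rot: [-179.5, 83.8, 12.7]
contact_force: [0.3, -0.7, -0.5]
gripper_width: 0.0195
time_s 14.15
joints [  0.3213   4.7171 -47.7732  -2.5717 -31.4365 104.0784]
tcp_pos [ 0.3691 -0.18    0.0212]
eef_rot [-179.5298   83.756    12.7467]
contact_force [ 0.32   -0.7006 -0.5039]
moment [-0.1748  0.3189 -0.0031]
gripper_width 0.0195
score 0.68 blade dir tool [ 0.1095  0.0098 -0.9939] tip tool (top surf) [-2.220e-02  1.000e-04 -1.364e-01]
blade dir world: yaw 11.72 pitch up -0.04 tip world [ 0.4993 -0.1519  0.0581]
slot px [323.61111938 -98.82519879] hinge [ 324.09350634 -123.28087304] lip ends [array([372.1351104 , -34.23086771]), array([274.17191132, -35.29274396])]
0.42 [290.7, 0.0, 344.8, 315.9] [[-0.2297 -0.0121  0.0576]
 [-0.1333  0.0011  0.0594]
 [-0.0668  0.0142  0.0667]]
```

View pics/w8.png

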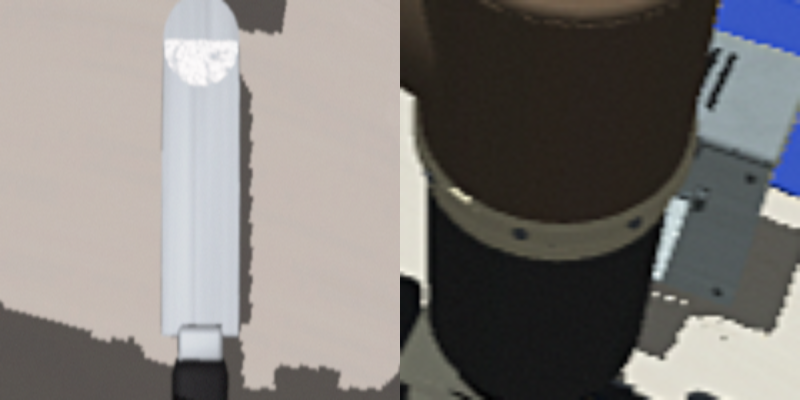

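```bash
python3 -m creep '[[0,0,0,0.3,0.1,0,0],[0,0,0,0.17,0,-1.5,0],[0,0,0,0.17,0,-1.5,0],[0,0,0,0.11,0,-1,0],[0,0,0,0.08,0,-0.7,0],[0,0,0,0.07,0,-0.5,0],[0,0,0,0,0,0,0]]' 45
python3 - <<'E'
from h import *
st(); im=spat()
E
```

```text
time_s: 15.1
tcp_pos: [0.4208, -0.1704, 0.0175]
eef_rot: [-179.4, 83.8, 12.7]
contact_force: [-0.3, -0.1, -1.3]
gripper_width: 0.02
time_s 15.1
joints [  1.7608   9.0158 -43.2535  -2.2648 -31.6191 102.2903]
tcp_pos [ 0.4208 -0.1704  0.0175]
eef_rot [-179.4455   83.755    12.7403]
contact_force [-0.2926 -0.1258 -1.3248]
moment [-0.1133  0.4396 -0.0119]
gripper_width 0.02
score 0.61 blade dir tool [ 0.1846  0.0111 -0.9828] tip tool (top surf) [-0.0238  0.     -0.1061]
blade dir world: yaw 11.56 pitch up -4.39 tip world [ 0.5214 -0.1487  0.0527]
```

```bash
python3 -m creep '[[0,0,0,-1,0,-0.11,0],[0,0,0,-1,0,-0.11,0],[0,0,0,-1,0,-0.11,0],[0,0,0,-1,0,-0.11,0],[0,0,0,-1,0,-0.11,0],[0,0,0,-0.9,0,-0.1,0],[0,0,0,-0.8,0,-0.09,0],[0,0,0,0,0,0,0]]' 45
python3 - <<'E'
from h import *
st(); im=spat()
u=np.array([np.cos(np.radians(11.8)),np.sin(np.radians(11.8)),0]); slot=np.array([.5618,-.1404,0]); l=np.array([-u[1],u[0],0]); n="wrist"; ci=r.camera_info(n)
im,d=r.capture(n); C=cloud(n,d,ci)
for m in r.masks_of("cover",n)[:2]:
    P=C[m["pixels"]&(d>0)]; Q=np.stack([(P-slot)@u,(P-slot)@l,P[:,2]],1); print(m["score"],m["rect"],np.percentile(Q,[2,50,98],0).round(4))
E
```

```text
time_s: 16.0
tcp_pos: [0.4207, -0.1707, 0.0863]
eef_rot: [-179.7, 83.7, 12.5]
contact_force: [0.2, -0.2, -1.1]
gripper_width: 0.0194
time_s 16.0
joints [  1.7338   2.4838 -38.6744  -1.746  -42.6347 101.6563]
tcp_pos [ 0.4207 -0.1707  0.0863]
eef_rot [-179.6501   83.6687   12.5196]
contact_force [ 0.2392 -0.175  -1.1209]
moment [-0.1365  0.4021  0.0271]
gripper_width 0.0194
score 0.84 blade dir tool [ 0.1099  0.0101 -0.9939] tip tool (top surf) [-0.0221  0.0002 -0.1364]
blade dir world: yaw 11.59 pitch up 0.02 tip world [ 0.5509 -0.1428  0.1233]
0.86 [276.2, 1.8, 367.6, 12.6] [[-0.0119 -0.0259  0.0824]
 [-0.0057 -0.0104  0.1076]
 [ 0.0023  0.025   0.1216]]
```

```bash
python3 -m creep '[[0,0,0,-0.1,0,1,0],[0,0,0,-0.22,0,2,0],[0,0,0,-0.22,0,2,0],[0,0,0,1.5,0,0.17,0],[0,0,0,2,0,0.22,0],[0,0,0,1.05,0,0.12,0],[0,0,0,0,0,0,0],[0,0,0,0,0,0,0]]' 45
python3 - <<'E'
from h import *
s=st(); im=spat()
u=np.array([np.cos(np.radians(11.8)),np.sin(np.radians(11.8)),0]); slot=np.array([.5618,-.1404,.075]); l=np.array([-u[1],u[0],0]); n="wrist"
cs,cw,ct=[r.camera_info(k) for k in ("scene","wrist","top")]
im,d=r.capture(n); C=cloud(n,d,cw); print("slot px",pix(n,cw,slot))
for m in r.masks_of("cover",n)[:2]:
    P=C[m["pixels"]&(d>0)]; Q=np.stack([(P-slot)@u,(P-slot)@l,P[:,2]],1); print(m["score"],m["rect"],np.percentile(Q,[2,50,98],0).round(4))
b,_=r.capture("scene"); t,_=r.capture("top")
def crop(im,p,n): x,y=map(int,p); return cv2.resize(im[max(0,y-n):y+n,max(0,x-n):x+n],(390,300))
cv2.imwrite("pics/w9.png",np.vstack([np.hstack([crop(b,pix("scene",cs,slot),40),crop(t,pix("top",ct,slot),40)]),cv2.resize(im[:120,210:430],(780,300))]))
E
```

```text
time_s: 17.0
tcp_pos: [0.3702, -0.1814, 0.0396]
eef_rot: [-179.5, 83.8, 12.7]
contact_force: [0.3, 0.7, -1.0]
gripper_width: 0.0198
time_s 17.0
joints [ 8.790000e-02  2.819100e+00 -4.634420e+01 -2.382500e+00 -3.476110e+01
  1.039544e+02]
tcp_pos [ 0.3702 -0.1814  0.0396]
eef_rot [-179.4893   83.7524   12.6676]
contact_force [ 0.2763  0.6621 -0.965 ]
moment [-0.1701  0.3823  0.0696]
gripper_width 0.0198
score 0.62 blade dir tool [ 0.1094  0.0104 -0.9939] tip tool (top surf) [-0.0222  0.0002 -0.1365]
blade dir world: yaw 11.57 pitch up -0.04 tip world [ 0.5005 -0.1536  0.0765]
slot px [320.59482607 -78.84006019]
```

View pics/w9.png

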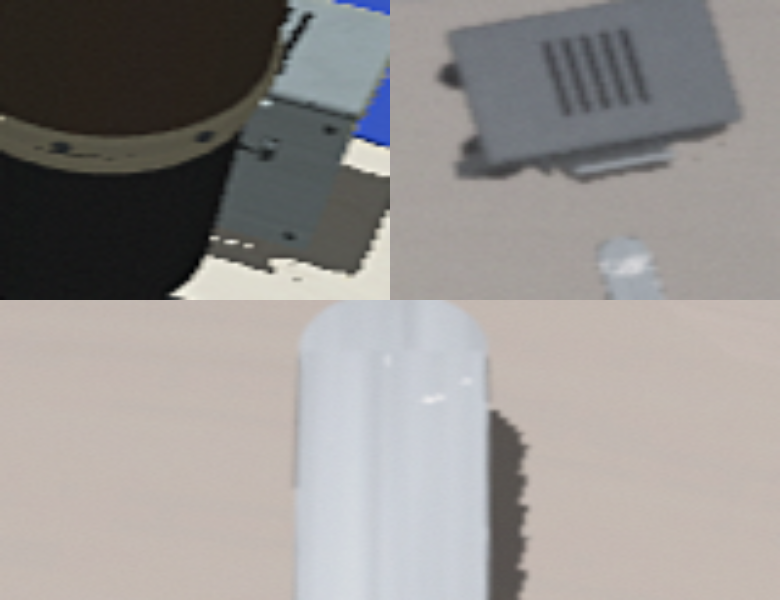

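```bash
python3 -m creep '[[0,0,0,0.15,0,-2,0],[0,0,0,0.15,0,-2,0],[0,0,0,0.1,0,-1.3,0],[0,0,0,0.06,0,-0.5,0],[0,0,0,0.05,0,-0.5,0],[0,0,0,0,0,0,0]]' 45
python3 - <<'E'
from h import *
s=st(); im=spat(); Rc=R.from_euler("xyz",s["eef_rot"],degrees=True).as_matrix(); n="wrist"; ci=r.camera_info(n)
print("cam in tool",((np.linalg.inv(ci["camera_from_world"])[:3,3]-s["tcp_pos"])@Rc).round(3))
u=np.array([np.cos(np.radians(11.8)),np.sin(np.radians(11.8)),0]); slot=np.array([.5618,-.1404,.075]); l=np.array([-u[1],u[0],0])
im,d=r.capture(n); C=cloud(n,d,ci); cv2.imwrite("pics/w10.png",cv2.resize(im[:160,220:420],(750,600)))
print("slot px",pix(n,ci,slot))
for m in r.masks_of("cover",n)[:2]:
    P=C[m["pixels"]&(d>0)]; Q=np.stack([(P-slot)@u,(P-slot)@l,P[:,2]],1); print(m["score"],m["rect"],np.percentile(Q,[2,50,98],0).round(4))
E
```

```text
time_s: 17.9
tcp_pos: [0.4328, -0.1678, 0.0409]
eef_rot: [-179.4, 83.8, 12.8]
contact_force: [-0.2, -0.0, -0.8]
gripper_width: 0.0198
time_s 17.9
joints [  2.0936   7.549  -40.677   -1.9805 -35.661  101.6258]
tcp_pos [ 0.4328 -0.1678  0.0409]
eef_rot [-179.39     83.7634   12.7818]
contact_force [-0.2183 -0.0053 -0.7637]
moment [-0.16    0.4023 -0.0155]
gripper_width 0.0198
score 0.77 blade dir tool [ 0.11    0.0099 -0.9939] tip tool (top surf) [-2.220e-02  1.000e-04 -1.365e-01]
blade dir world: yaw 11.61 pitch up -0.08 tip world [ 0.5631 -0.1399  0.0777]
cam in tool [-0.188 -0.    -0.074]
slot px [321.19456238   3.92721781]
```

```bash
python3 -m creep '[[0,0,0,0.033,0,-0.3,0],[0,0,0,0.033,0,-0.3,0],[0,0,0,0,0,0,0]]' 45; python3 -m creep '[[0,0,0,0.033,0,-0.3,0],[0,0,0,0.033,0,-0.3,0],[0,0,0,0.033,0,-0.3,0],[0,0,0,0,0,0,0]]' 45
python3 - <<'E'
from h import *
spat()
E
```

```text
time_s: 18.4
tcp_pos: [0.4393, -0.1666, 0.0412]
eef_rot: [-179.6, 83.7, 12.6]
contact_force: [0.1, 0.4, -1.8]
gripper_width: 0.0194
time_s: 18.8
tcp_pos: [0.4481, -0.1646, 0.041]
eef_rot: [-179.5, 83.7, 12.7]
contact_force: [0.0, 0.1, -1.3]
gripper_width: 0.0194
score 0.6 blade dir tool [ 0.1264  0.0031 -0.992 ] tip tool (top surf) [-0.0231 -0.0002 -0.1226]
blade dir world: yaw 12.0 pitch up -0.99 tip world [ 0.5647 -0.1392  0.0774]
```

```bash
python3 -m creep '[[0,0,0,0.055,0,-0.5,0],[0,0,0,0.055,0,-0.5,0],[0,0,0,0.055,0,-0.5,0],[0,0,0,0,0,0,0]]' 45; python3 -m creep '[[0,0,0,0.055,0,-0.5,0],[0,0,0,0.055,0,-0.5,0],[0,0,0,0.055,0,-0.5,0],[0,0,0,0.055,0,-0.5,0],[0,0,0,0,0,0,0],[0,0,0,0,0,0,0]]' 45
python3 - <<'E'
from h import *
s=st(); im=spat(); u=np.array([np.cos(np.radians(11.8)),np.sin(np.radians(11.8)),0]); slot=np.array([.5618,-.1404,.075]); l=np.array([-u[1],u[0],0]); n="wrist"; ci=r.camera_info(n)
Rc=R.from_euler("xyz",s["eef_rot"],degrees=True).as_matrix(); tip=s["tcp_pos"]+Rc@[-.0202,.0001,-.1368]
print("tip in slot frame",[(tip-slot)@u,(tip-slot)@l,tip[2]-.075]); print("slot px",pix(n,ci,slot))
im,d=r.capture(n); C=cloud(n,d,ci)
for m in r.masks_of("cover",n)[:2]:
    P=C[m["pixels"]&(d>0)]; Q=np.stack([(P-slot)@u,(P-slot)@l,P[:,2]],1); print(m["score"],m["rect"],np.percentile(Q,[2,50,98],0).round(4))
t,_=r.capture("top"); x,y=map(int,pix("top",r.camera_info("top"),slot))
cv2.imwrite("pics/w11.png",np.vstack([cv2.resize(im[:240,160:480],(640,390)),cv2.resize(t[y-30:y+30,x-60:x+60],(640,200))]))
E
```

```text
time_s: 19.3
tcp_pos: [0.4633, -0.1614, 0.0411]
eef_rot: [-179.6, 83.7, 12.6]
contact_force: [-0.9, -0.5, -1.1]
gripper_width: 0.0195
time_s: 19.9
tcp_pos: [0.4822, -0.1572, 0.041]
eef_rot: [-179.5, 83.7, 12.7]
contact_force: [0.0, 0.4, -1.2]
gripper_width: 0.0195
time_s 19.9
joints [  3.2665  11.2653 -35.8675  -1.7167 -36.6958 100.2231]
tcp_pos [ 0.4822 -0.1572  0.041 ]
eef_rot [-179.4645   83.7321   12.7039]
contact_force [ 0.0159  0.3658 -1.2008]
moment [-0.261   0.2308 -0.0592]
gripper_width 0.0195
score 0.81 blade dir tool [ 0.2231  0.0047 -0.9748] tip tool (top surf) [-0.0277 -0.0003 -0.0801]
blade dir world: yaw 11.91 pitch up -6.62 tip world [ 0.5571 -0.1408  0.0773]
tip in slot frame [np.float64(0.0524448777068314), np.float64(0.0005458271208570778), np.float64(0.0010157262785214921)]
slot px [321.12478649  92.0970801 ]
0.66 [231.7, 79.1, 420.0, 106.7] [[-0.015  -0.0254  0.1506]
 [-0.0125 -0.0005  0.1528]
 [-0.0093  0.0242  0.1544]]
```

View pics/w11.png

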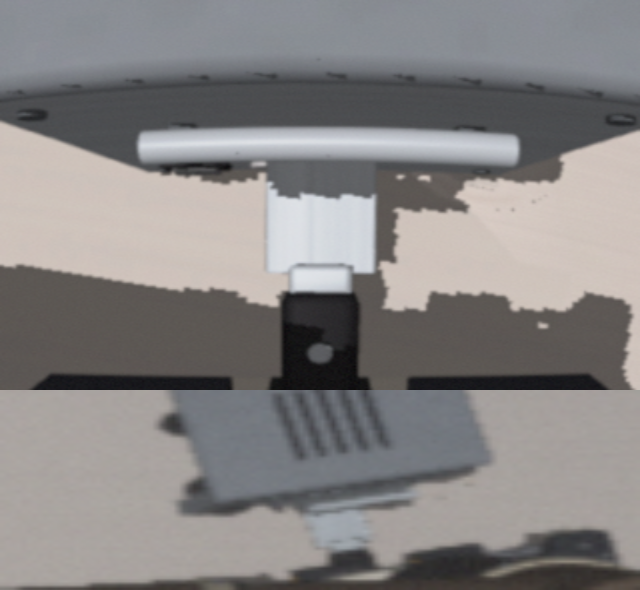

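```bash
python3 -m creep '[[0,0,0,0,0,0,0],[0,0,0,0,0,0,0],[0,0,0,0,0,0,0]]' 45
python3 - <<'E'
from h import *
st(); r.close_job()
E
```

```text
time_s: 20.45
tcp_pos: [0.4819, -0.1573, 0.041]
eef_rot: [-179.4, 83.7, 12.7]
contact_force: [1.1, 0.3, -1.2]
gripper_width: 0.0193
time_s 20.45
joints [  3.2605  11.2452 -35.8876  -1.7169 -36.7114 100.2238]
tcp_pos [ 0.4819 -0.1573  0.041 ]
eef_rot [-179.4371   83.7475   12.726 ]
contact_force [ 1.0698  0.3491 -1.1821]
moment [-0.2986  0.438  -0.011 ]
gripper_width 0.0193
the job is handed in; nothing more can be done
```

The spatula is held by its handle with about 50 mm of blade inside the slot, the cover is standing open, and I handed the job in at 20.45 s of 48 s.

**How it went:** I levered the cover up with the blade, backed off, lowered to slot height and slid the blade straight in.

**Last checks:**
- **Depth:** the tip works out at about 52 mm past my estimate of the face. That estimate may be a couple of millimetres off.
- **Alignment:** the blade is within about 1 mm of the slot centre sideways and in height.
- **Cover:** its edge is at z ≈ 0.153 m, about 12 mm out from the face, so it is nearly upright and close to its 2.1 rad stop.
- **Forces:** contact force was about 1–2 N throughout the insertion and at the end, roughly the spatula's own weight. Grip width was 19–20 mm at a 45 N grip.
- **Scraper:** nothing went near it. It was still lying there in the last views that showed it, but I did not re-measure its position.

**What disagreed:**
- **Fingertip position:** the fingertips really end about 29 mm short of the reported tool point, and two cameras agree on this. My first two grasps closed just above the handle, and neither shifted the spatula. I allowed for the offset from then on.
- **Blade direction while occluded:** once the blade was partly hidden under the cover or in the slot, its camera-fitted pitch read wrong (up to −6.6°). I relied on the last unobstructed reading (level, −0.1°) instead.

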